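# Sort the loose parts into the flow analyser's stations

## Robot

A 7-joint arm with a two-finger parallel gripper is mounted at the origin on the work surface. World frame = base frame: x ahead of the robot, y to its left, z up, the work surface at z = 0. Lengths are in m, angles in rad, forces in N, time in s.
With the tool pointing down it reaches from about 0.4 to 0.85 m from the base axis. Payload 10.4 kg.
Tool frame: the origin (TCP) lies at the very end of the fingers, on their centre line; the grasp point (between the pads) lies 19 mm behind it; z points along the fingers, y is the line along which they close (so a half turn about z gives the same grasp; the last joint's range is limited). The gripper opens to 87 mm and grips with 3 to 60 N. Pads are 19 mm wide; open, the fingers measure 117 mm over their backs; the gripper's body (75 mm by 190 mm) begins 51 mm behind the grasp point.
Start: joints at [1.177, 0.332, -0.065, 1.46, 0.022, 1.35, -0.088], TCP at [0.226, -0.583, 0.223] pointing down, gripper open.
Joint ranges: [-2.6, 2.6], [-0.5, 2.12], [-1.47, 1.34], [0.16, 2.42], [-1.27, 4.41], [0.06, 2.06], [-2.6, 2.6]. Speed limits (rad/s): [2.22, 2.22, 2.79, 2.79, 3.14, 3.14, 3.14].

## Interface

Orientations are given as a unit quaternion [x, y, z, w].
In Python, from bench import r gives the robot as it stands.
- The arm moves only by the tool jog_arm, called as a command line: name --argument value ..., lists and objects as JSON in quotes. Schema: {"type":"object","properties":{"plan":{"type":"array","items":{"type":"object","properties":{"xyz":{"type":"array","items":{"type":"number"},"minItems":3,"maxItems":3},"rz":{"type":"number"},"finger_gap":{"type":"number"}},"additionalProperties":false,"required":["finger_gap"]},"minItems":1,"maxItems":12},"force":{"type":"number"},"only":{"type":"string"},"quiet":{"type":"boolean"},"lines":{"type":"string"}},"required":["plan"],"additionalProperties":false}. plan is a list of rows, 1 to 12 of them, each an object with the fields xyz (a list: dx, dy, dz in normalised numbers (1 is 80 cm)), rz (a turn about the tool's z in parts of the range, where 1.0 means 2 pi rad), finger_gap (the finger opening in m); a field left out counts as zero (the opening has to be given); each row is the pose to reach, as a shift and turn from the pose commanded when the call began, along the tool's axes at that moment; what a row does not reach only later rows make up. A row lasts 1/10 s, in which the tool goes at most 0.05 m and 0.15 rad, less where a joint would pass 70% of its speed; a pose out of reach is approached as far as the arm can. The fingers move at their own pace and stop on an object; force is the grip in N (left out, the last holds). Time passes only in rows, so rows that do not move let the fingers close. The tool returns the time, the measured TCP pose, the force, the opening and the grip force at its end. only (a regular expression) keeps the lines of the reply that match it, lines (a string "A,B") keeps lines A to B, and quiet returns only ok. A shift or turn number past 1, either way, is cut back to 1. Input that does not fit is refused with a message, and nothing moves.
- r.read_state(): the state, without advancing time (a new reading comes with each control period).
- r.camera(name): name is "scene" or "top" or "wrist"; returns a dict with "img" (420x560x3 uint8, red, green, blue), "fx", "fy", "cx", "cy" (pixels), "pose" (4x4, takes a point from camera to world coordinates). Camera axes: x right, y down, z forward; pixel columns grow to the right and rows downward; lengths in m; the calibration is good to about 2 mm. A picture is of the moment at which its call begins. There is no depth.
- r.close_job(): hands the job in; it is judged then, once.
Trained networks look in the newest picture that a camera, given by its name, has taken for a name from the list of things; names that differ only in an ending like _2 or _b are one class to them, and where a whole thing is asked for, a point or a joint stands for the part that bears it (a point fixed in the world has none). Each returns a list of dicts, best first, with "p" (0 to 1); they miss things now and then, are a little off and sometimes report something else, mostly with a low value. They report only what shows in the picture. A call takes as long as a camera call.
- r.recognise(camera, label): "position" ([column, row] as shares, 0 to 1, of the picture: columns of its width, rows of its height, amid what is visible of it).
- r.regions_of(camera, label): "pixels" (420x560 bool, what is visible of it) and "position" ([column, row] as shares, 0 to 1, of the picture: columns of its width, rows of its height, amid what is visible of it).
The state is a dict: "time": time; "joint_positions": joint angles; "joint_vel": joint speeds; "joint_torque": joint torques, N m; "ee_pos": TCP position; "eef_rot": TCP orientation; "ft_force": force on the tool from outside, world axes, zero at the start; "torque": the same for the moment, N m; "width": finger opening in m; "grip_force": force on a finger pad.
Only numpy, scipy, OpenCV 4.12 (cv2) and the standard library are available. Lean on these libraries where they do the work, as an engineer would, in place of code of your own. Each camera call takes 0.05 s, during which the arm holds its last target. There are 200 camera calls.

## Task

Get the analyser bench ready for the next run: stand the two loose small sample vials in free bays of the grey vial rack, the two loose larger reagent bottles in the free bays of the white reagent tray, and seat the loose pump cassette fully home in the pump's empty slot. Keep vials and bottles upright, set everything down rather than drop it, and leave the vial and the bottle that already stand in the rack and the tray in their bays.

Things in the scene. Friction and masses are not known exactly. Their poses are not given: they have to be found in the camera images.
- vial_1: Loose amber glass sample vial, round, 28 mm diameter, 95 mm tall: straight body up to 78 mm, shoulder, black ribbed cap 24 mm wide on top, paper label; about 55 g. Origin: centre of its underside, z up its axis. It stands on the bench.
- vial_2: Second loose amber glass sample vial, round, 28 mm diameter, 95 mm tall: straight body up to 78 mm, shoulder, black ribbed cap 24 mm wide on top, paper label; about 55 g. Origin: centre of its underside, z up its axis. It stands on the bench.
- bottle_tall: Loose amber glass reagent bottle, round, 54 mm diameter, 115 mm tall: straight body up to 82 mm, sloping shoulder, black screw cap 36 mm wide; about 200 g. Origin: centre of its underside, z up its axis. It stands on the bench.
- bottle_wide: Loose white plastic wide-mouth reagent bottle, round, 58 mm diameter, 97 mm tall: straight body up to 76 mm, white screw cap 48 mm wide; about 200 g. Origin: centre of its underside, z up its axis. It stands on the bench.
- cassette: Loose black pump cassette: upright plate 14 mm thick (own y), 76 long (x), 58 tall, same either way round, 50 g, standing on the bench on two feet (x 23 to 38 mm each side, 22 mm high arch between). Above 28 mm it steps in to a grip rib 40 mm long (x), 14 thick, 58 high at its top: take it across the 40 mm. Origin: mid length and thickness, underside of the feet; z up.
- vial_rack: Grey plastic vial rack, fixed to the bench, 104 mm (own x) by 154 mm (own y), outer walls 40 mm high, dividers lower, walls and floor 4 mm thick. Six square bays, 46 mm inside: centres at x = -25 and +25 mm, y = -50, 0 and +50 mm. The bay at x = +25, y = 0 already holds a vial; the other five are free. Origin: centre of its underside, z up.
- vial_in_rack: The amber glass sample vial, round, 28 mm diameter, 95 mm tall: straight body up to 78 mm, shoulder, black ribbed cap 24 mm wide on top, paper label; about 55 g. Origin: centre of its underside, z up its axis. It already stands in the rack, in the bay at rack x = +25 mm, y = 0, and is loose there.
- reagent_tray: White plastic reagent tray, fixed to the bench, 86 mm (own x) by 250 mm (own y), outer walls 40 mm high, dividers lower, walls and floor 4 mm thick. Three square bays in a row, 78 mm inside: centres at x = 0, y = -82, 0 and +82 mm. The middle bay already holds a bottle; the two end bays are free. Origin: centre of its underside, z up.
- bottle_in_tray: The amber glass reagent bottle (54 mm diameter, 115 mm tall, as the loose one) that already stands in the middle bay of the tray, loose there. Origin: centre of its underside, z up.
- pump: Grey pump, fixed, 130 (own x) by 210 mm (y): housing 112 high at +y, two rails along y, roller shaft (radius 15) at x=0, z=60. Cassette slots at y=-83,-55,-27,+1; y=-27 is empty, the rest hold clamped cassettes, tops at z=118. Lower in from above, length along x, middle at x=0, arch over shaft, until feet rest on the rails, z=60; slot 23 wide, fin tops z=79, no snap. Origin: centre of underside.

How it is judged:
At the end, for the whole second after the job is handed in: Both loose vials stand upright (0.12 rad) on the floor of rack bays, both bottles likewise in the tray; the cassette is upright in the empty pump station, within 4 mm of the rails, 10 mm along, 7 mm across, 0.2 rad yaw; the vial and bottle already placed still stand in their places; all at rest (x of vial_1 in the frame of vial_rack between -0.042 and 0.042 m and y of vial_1 in the frame of vial_rack between -0.067 and 0.067 m and z of vial_1 in the frame of vial_rack between 0 and 0.008 m and linear speed of each of vial_1, vial_2, bottle_tall, bottle_wide, cassette, vial_in_rack, bottle_in_tray below 0.02 m/s and angle between each of vial_1, vial_2, bottle_tall, bottle_wide, cassette, vial_in_rack, bottle_in_tray's own z axis and vertical below 0.12 rad and x of vial_2 in the frame of vial_rack between -0.042 and 0.042 m and y of vial_2 in the frame of vial_rack between -0.067 and 0.067 m and z of vial_2 in the frame of vial_rack between 0 and 0.008 m and x of bottle_tall in the frame of reagent_tray between -0.02 and 0.02 m and y of bottle_tall in the frame of reagent_tray between -0.1 and 0.1 m and z of bottle_tall in the frame of reagent_tray between 0 and 0.008 m and x of bottle_wide in the frame of reagent_tray between -0.02 and 0.02 m and y of bottle_wide in the frame of reagent_tray between -0.1 and 0.1 m and z of bottle_wide in the frame of reagent_tray between 0 and 0.008 m and x of cassette in the frame of pump between -0.01 and 0.01 m and y of cassette in the frame of pump between -0.034 and -0.02 m and z of cassette in the frame of pump between 0.056 and 0.064 m and angle between the x axis of cassette and the x axis of pump, either way round below 0.2 rad and x of vial_in_rack in the frame of vial_rack between -0.042 and 0.042 m and y of vial_in_rack in the frame of vial_rack between -0.067 and 0.067 m and z of vial_in_rack in the frame of vial_rack between 0 and 0.008 m and x of bottle_in_tray in the frame of reagent_tray between -0.02 and 0.02 m and y of bottle_in_tray in the frame of reagent_tray between -0.1 and 0.1 m and z of bottle_in_tray in the frame of reagent_tray between 0 and 0.008 m); the robot touches nothing.
It fails at once if a vial or bottle is tipped by more than 0.6 rad (angle between any of vial_1, vial_2, bottle_tall, bottle_wide, vial_in_rack, bottle_in_tray's own z axis and vertical above 0.6 rad).
It fails at once if a vial, a bottle or the cassette is dropped (moves faster than 0.8 m/s, a fall of about 33 mm, with no finger on it) ((linear speed of vial_1 above 0.8 m/s and contact force between the fingers and vial_1 below 0.05 N) or (linear speed of vial_2 above 0.8 m/s and contact force between the fingers and vial_2 below 0.05 N) or (linear speed of bottle_tall above 0.8 m/s and contact force between the fingers and bottle_tall below 0.05 N) or (linear speed of bottle_wide above 0.8 m/s and contact force between the fingers and bottle_wide below 0.05 N) or (linear speed of cassette above 0.8 m/s and contact force between the fingers and cassette below 0.05 N)).
It fails at once if the vial in the rack or the bottle in the tray is moved by more than 25 mm (distance of any of vial_in_rack, bottle_in_tray from where it was at the start of the episode above 0.025 m).
It also fails if it takes over 118 s, if anything falls off the work surface, if the arm or the gripper's body presses on something with over 40 N, if the wrist force passes 120 N, or if a joint passes its speed limit or range.

## Working session

There is one attempt and no reset: what is moved stays moved. The work goes in short steps, Python scripts to look and compute and a tool call to move; the robot and the scene stay as the last step left them, time stands still between calls to the robot, and variables do not carry over. Pictures are saved under pics/ and viewed, at most 14 in all, crops included, and the job is handed in when it is done.

```bash
ls; mkdir -p pics
```

Create h.py:
```python
from bench import r
import numpy as np, cv2
def save(name,fn):
    c=r.camera(name); cv2.imwrite('pics/'+fn,c['img'][:,:,::-1]); return c
def ray(c,u,v):
    d=c['pose'][:3,:3]@np.array([(u-c['cx'])/c['fx'],(v-c['cy'])/c['fy'],1]); return c['pose'][:3,3],d/np.linalg.norm(d)
def onz(c,u,v,z):
    o,d=ray(c,u,v); return o+d*(z-o[2])/d[2]
def proj(c,p):
    q=np.linalg.inv(np.array(c['pose']))@np.append(p,1); return np.array([c['fx']*q[0]/q[2]+c['cx'],c['fy']*q[1]/q[2]+c['cy']])
def tri(rays):
    A=0;b=0
    for o,d in rays:
        P=np.eye(3)-np.outer(d,d);A=A+P;b=b+P@o
    return np.linalg.solve(A,b)
```

Run:
```python
from h import *
np.set_printoptions(precision=3,suppress=True)
for n in ['scene','top','wrist']:
    c=save(n,n+'0.png'); print(n,c['fx'],c['cx'],c['cy']);print(np.array(c['pose']))
    for l in ['vial_1','bottle_tall','bottle_wide','cassette','vial_rack','reagent_tray','pump']:
        print(l,[(round(x['p'],2),int(x['position'][0]*560),int(x['position'][1]*420)) for x in r.recognise(n,l)])
s=r.read_state();print(s['time'],s['ee_pos'],s['eef_rot'],s['width'])
```

```text
pics
scene 428.351420044796 287.8429498070813 208.22723858724956
[[-0.578  0.574 -0.58   1.118]
 [ 0.816  0.4   -0.417  0.457]
 [-0.007 -0.714 -0.7    0.806]
 [ 0.     0.     0.     1.   ]]
vial_1 [(0.66, 352, 216), (0.54, 293, 200)]
bottle_tall [(0.64, 232, 139)]
bottle_wide [(0.85, 256, 172), (0.56, 194, 185), (0.32, 291, 201)]
cassette [(0.76, 415, 234)]
vial_rack [(0.94, 375, 283)]
reagent_tray [(0.66, 195, 186)]
pump [(0.55, 262, 241)]
top 428.76797091364466 278.9578822487405 215.14503799933843
[[-0.019 -0.996  0.092  0.411]
 [-1.     0.018 -0.008  0.009]
 [ 0.006 -0.092 -0.996  0.99 ]
 [ 0.     0.     0.     1.   ]]
vial_1 [(0.59, 207, 253), (0.44, 279, 226)]
bottle_tall [(0.69, 419, 280)]
bottle_wide [(0.64, 348, 249), (0.25, 144, 278)]
cassette [(0.71, 145, 277)]
vial_rack [(0.73, 152, 194)]
reagent_tray [(0.87, 398, 198), (0.31, 205, 251)]
pump [(0.6, 266, 162), (0.28, 146, 280)]
wrist 295.1353138841339 276.3108695554204 215.86746521930803
[[ 0.362 -0.903 -0.231  0.29 ]
 [-0.932 -0.351 -0.088 -0.557]
 [-0.001  0.248 -0.969  0.385]
 [ 0.     0.     0.     1.   ]]
vial_1 []
bottle_tall [(0.91, 75, 9)]
bottle_wide []
cassette []
vial_rack []
reagent_tray []
pump []
1.2 [ 0.226 -0.583  0.223] [ 0.983  0.184 -0.     0.   ] 0.0872113343449357
```

View pics/scene0.png

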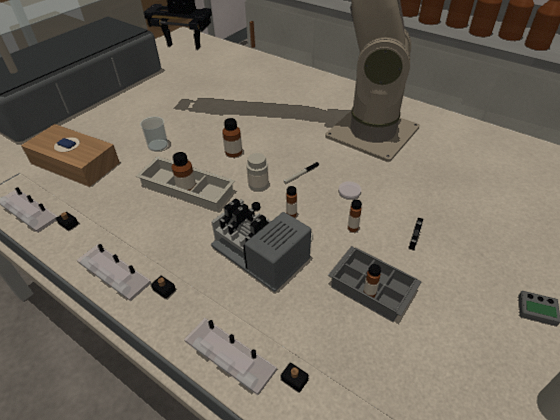

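View pics/top0.png

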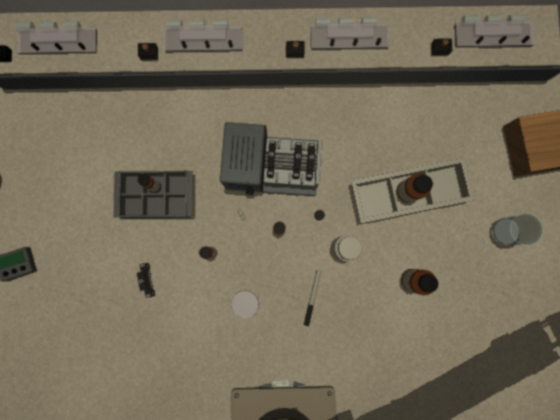

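The views show the two loose vials at top-view (207,253) and (279,229), bottles at (420,281) and (347,249), and the cassette at (146,280). The rack is at (154,195), the pump at (270,160) and the tray at (410,192). Next I fit the models to the network masks in both views.

Create fit.py:
```python
from h import *
from scipy.optimize import minimize
def cyl(R,z0,z1):
    a=np.linspace(0,2*np.pi,24,endpoint=False)
    return np.array([[R*np.cos(t),R*np.sin(t),z] for t in a for z in(z0,z1)])
def box(x0,x1,y0,y1,z0,z1): return np.array([[x,y,z] for x in(x0,x1) for y in(y0,y1) for z in(z0,z1)])
M={'vial':[np.vstack([cyl(.014,0,.078),cyl(.012,.08,.095)]),],
'bottle_tall':[np.vstack([cyl(.027,0,.082),cyl(.018,.097,.115)])],
'bottle_wide':[np.vstack([cyl(.029,0,.076),cyl(.024,.08,.097)])],
'cassette':[box(-.038,-.023,-.007,.007,0,.028),box(.023,.038,-.007,.007,0,.028),box(-.038,.038,-.007,.007,.022,.028),box(-.02,.02,-.007,.007,.028,.058)],
'vial_rack':[box(-.052,.052,-.077,.077,0,.04)],
'reagent_tray':[box(-.043,.043,-.125,.125,0,.04)]}
def sil(c,m,p,S=4):
    x,y,z,w=p; R=np.array([[np.cos(w),-np.sin(w),0],[np.sin(w),np.cos(w),0],[0,0,1]])
    im=np.zeros((420,560),np.uint8)
    K=np.array([[c['fx'],0,c['cx']],[0,c['fy'],c['cy']],[0,0,1]]); T=np.linalg.inv(np.array(c['pose']))
    for pts in m:
        q=(pts@R.T+[x,y,z])@T[:3,:3].T+T[:3,3]; q=q@K.T; q=q[:,:2]/q[:,2:]
        cv2.fillConvexPoly(im,cv2.convexHull(np.round(q*16).astype(np.int32)),255,cv2.LINE_AA,4)
    return im/255.
def iou(views,m,p):
    s=0
    for c,k in views:
        a=sil(c,m,p); s+=np.minimum(a,k).sum()/np.maximum(a,k).sum()
    return s/len(views)
def fit(views,m,p0,yaw=True,zfree=True):
    f=lambda q: -iou(views,m,[q[0],q[1],q[2] if zfree else p0[2],q[3] if yaw else 0])
    st=np.array([[.012,.008,.008,.12]]*5)*np.vstack([np.zeros(4),np.eye(4)])
    best=min((minimize(f,np.array(p0)+[dx,0,0,dw],method='Nelder-Mead',options=dict(initial_simplex=np.array(p0)+[dx,0,0,dw]+st,xatol=1e-4,fatol=1e-5,maxiter=400)) for dx in(0,.01) for dw in((-.15,.15) if yaw else (0,))),key=lambda o:o.fun)
    return best.x,-best.fun
```

Create m1.py:
```python
from fit import *
import pickle
np.set_printoptions(precision=4,suppress=True)
C={n:r.camera(n) for n in('scene','top')}
g=lambda u,v,z:list(onz(C['top'],u,v,z)[:2])
names=[('vial_1','vial',(207,253),.09,0),('vial_2','vial',(279,229),.09,0),('vial_in_rack','vial',(147,182),.09,0),('bottle_tall','bottle_tall',(425,282),.11,0),('bottle_in_tray','bottle_tall',(419,185),.11,0),('bottle_wide','bottle_wide',(348,248),.095,0),('cassette','cassette',(145,281),.03,0),('vial_rack','vial_rack',(154,195),.04,np.pi/2*0),('reagent_tray','reagent_tray',(410,192),.04,0)]
cache={}; out={}
for nm,mod,uv,z,_ in names:
    xy=g(*uv,z); p0=xy+[0,{'vial_rack':1.57*0,'reagent_tray':.08,'cassette':0.15}.get(nm,0)]
    views=[]
    for n,c in C.items():
        key=(n,nm if mod!='vial' else 'v')
        if key not in cache: cache[key]=r.regions_of(n,nm)
        best=None
        pp=proj(c,p0[:2]+[z/2])
        for x in cache[key]:
            k=x['pixels'].astype(float); d=np.hypot(*(np.array(x['position'])*[560,420]-pp))
            if d<35 and (best is None or d<best[0]): best=(d,k,x['p'])
        if best: views.append((c,best[1]))
        print(nm,n,best and (round(best[0]),int(best[1].sum()),round(best[2],2)))
    if views:
        if nm in('cassette','vial_rack','reagent_tray'): 
            rr=max((fit(views,M[mod],p0[:3]+[w]) for w in (p0[3],)),key=lambda o:o[1])
        else: rr=fit(views,M[mod],p0,yaw=False,zfree=len(views)>1)
        print('  ',rr[0],round(rr[1],3)); out[nm]=rr[0]
pickle.dump(out,open('fit.pkl','wb'))
for n,c in C.items():
    im=c['img'][:,:,::-1].copy()
    for nm,mod,*_ in names:
        if nm in out:
            cs,_=cv2.findContours((sil(c,M[mod],out[nm] if len(M[mod])>1 or 'r' in mod[:9] and '_r' in mod or 't' in mod else list(out[nm][:3])+[0])>.5).astype(np.uint8),cv2.RETR_EXTERNAL,cv2.CHAIN_APPROX_NONE)
            cv2.drawContours(im,cs,-1,(0,255,0),1)
    y0,y1,x0,x1=(100,325,120,470) if n=='scene' else (110,320,100,480)
    cv2.imwrite(f'pics/ov_{n}.png',cv2.resize(im[y0:y1,x0:x1],None,fx=2,fy=2))
```

```bash
python3 m1.py
```

```text
vial_1 scene (2, 338, 0.71)
vial_1 top (2, 201, 0.71)
   [ 0.4184  0.1577  0.0042 -0.0109] 0.808
vial_2 scene (0, 318, 0.62)
vial_2 top None
   [ 0.4619 -0.0039 -0.001   0.4352] 0.803
vial_in_rack scene None
vial_in_rack top None
bottle_tall scene (4, 634, 0.82)
bottle_tall top (3, 767, 0.66)
   [ 0.3469 -0.3028 -0.0036  0.5061] 0.866
bottle_in_tray scene (7, 717, 0.62)
bottle_in_tray top (5, 781, 0.58)
   [ 0.5529 -0.2981  0.0068  0.1121] 0.849
bottle_wide scene (2, 722, 0.97)
bottle_wide top (3, 686, 0.65)
   [ 0.4226 -0.1448  0.0004  0.0922] 0.889
cassette scene (3, 155, 0.75)
cassette top (3, 393, 0.66)
   [0.3604 0.3003 0.0035 0.1882] 0.702
vial_rack scene (3, 3457, 0.88)
vial_rack top (2, 3465, 0.63)
   [ 0.5521  0.2833  0.0009 -0.0317] 0.834
reagent_tray scene (4, 2383, 0.63)
reagent_tray top (14, 4320, 0.6)
   [ 0.5515 -0.2985  0.0064  0.175 ] 0.778
```

View pics/ov_top.png

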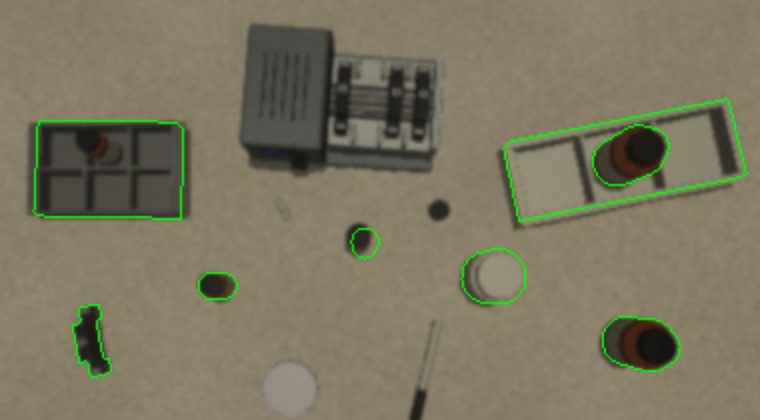

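View pics/ov_scene.png

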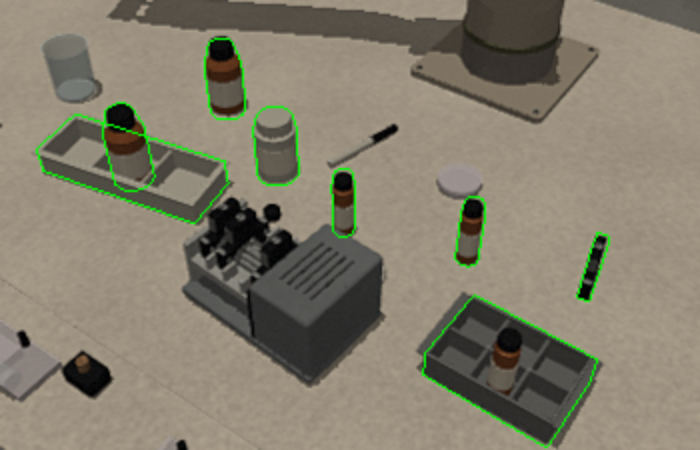

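The fitted outlines lie on the objects to within a few pixels. Vial 2 was fitted from the scene view only, and the pump is still to be measured. I start with the tall bottle.

Create go.py:
```python
import sys
from h import *
from scipy.spatial.transform import Rotation as Ro
def go(x,y,z,ang):
    s=r.read_state(); R=Ro.from_quat(s['eef_rot']).as_matrix(); d=R.T@(np.array([x,y,z])-s['ee_pos'])
    a=np.arctan2(R[1,1],R[0,1]); t=-(ang-a); t=(t+np.pi/2)%np.pi-np.pi/2
    print('d',np.round(d,4),'turn',round(t,3),'alt',round(t-np.sign(t)*np.pi,3),'t',s['time'],'q7',round(s['joint_positions'][6],2),'w',round(s['width'],4))
if __name__=='__main__': go(*map(float,sys.argv[1:]))
```

```bash
python3 go.py .346 -.303 .23 .175
```

```text
d [ 0.2127 -0.2172 -0.0074] turn -1.375 alt 1.767 t 2.0 q7 -0.09 w 0.0867
```

The rows are not in the units I measure in: shifts go in shares of 80 cm and turns go in shares of 2 pi rad. I convert before sending: -0.2172 m is -0.2715, 0.2127 m is 0.2659, -1.375 rad is -0.2188.

jog_arm --plan '[{"xyz": [0.0375, -0.0375, 0], "rz": -0.0239, "finger_gap": 0.085}, {"xyz": [0.075, -0.075, 0], "rz": -0.0477, "finger_gap": 0.085}, {"xyz": [0.1125, -0.1125, 0], "rz": -0.0716, "finger_gap": 0.085}, {"xyz": [0.15, -0.15, 0], "rz": -0.0955, "finger_gap": 0.085}, {"xyz": [0.1875, -0.1875, 0], "rz": -0.1194, "finger_gap": 0.085}, {"xyz": [0.225, -0.225, 0], "rz": -0.1432, "finger_gap": 0.085}, {"xyz": [0.2659, -0.2715, 0], "rz": -0.1671, "finger_gap": 0.085}, {"xyz": [0.2659, -0.2715, 0], "rz": -0.191, "finger_gap": 0.085}, {"xyz": [0.2659, -0.2715, 0], "rz": -0.2188, "finger_gap": 0.085}, {"xyz": [0.2659, -0.2715, 0], "rz": -0.2188, "finger_gap": 0.085}]' --force 20

```text
time: 3.0
ee_pos: [0.3461, -0.3029, 0.2228]
eef_rot: [0.641, 0.767, -0.0, 0.0]
ft_force: [-0.3, 0.3, 0.1]
width: 0.085
grip_force: 0.0
```

Create w.py:
```python
# wrist-view refined fit: python3 w.py class model x y [z yaw]; uses a fresh wrist view (+top)
import sys
from fit import *
from go import go
lab,mod=sys.argv[1:3]; p0=list(map(float,sys.argv[3:])); p0+= [0]*(4-len(p0))
np.set_printoptions(precision=4,suppress=True)
views=[]; zh=M[mod][-1][:,2].max()/2
for n in('wrist','top','scene'):
    c=r.camera(n); pp=proj(c,p0[:2]+[p0[2]+zh]); best=None
    for x in r.regions_of(n,lab):
        d=np.hypot(*(np.array(x['position'])*[560,420]-pp))
        if d<(80 if n=='wrist' else 35) and(best is None or d<best[0]): best=(d,x['pixels'].astype(float),x['p'])
    print(n,best and(round(best[0]),round(best[2],2)),np.round(pp))
    if best: 
        views.append((c,best[1]))
        one=fit([views[-1]],M[mod],p0,yaw=len(M[mod])>1,zfree=False); print('   alone',one[0],round(one[1],3))
rr=fit(views,M[mod],p0,yaw=len(M[mod])>1); print('all',rr[0],round(rr[1],3))
```

```bash
python3 w.py bottle_tall bottle_tall .346 -.303
```

```text
wrist (2, 0.71) [275. 203.]
   alone [ 0.3462 -0.299  -0.0033  0.0851] 0.931
top None [422. 282.]
scene (3, 0.93) [232. 137.]
   alone [ 0.3437 -0.3073 -0.0021  0.1369] 0.906
all [ 0.3471 -0.3011 -0.0004  0.0829] 0.895
```

To row units: 0.171 m is 0.2138, 0.002 m is 0.0025.

jog_arm --plan '[{"xyz": [0.0025, 0, 0.0563], "finger_gap": 0.085}, {"xyz": [0.0025, 0, 0.1125], "finger_gap": 0.085}, {"xyz": [0.0025, 0, 0.1688], "finger_gap": 0.085}, {"xyz": [0.0025, 0, 0.2], "finger_gap": 0.085}, {"xyz": [0.0025, 0, 0.2138], "finger_gap": 0.085}, {"xyz": [0.0025, 0, 0.2138], "finger_gap": 0.04}, {"xyz": [0.0025, 0, 0.2138], "finger_gap": 0.04}, {"xyz": [0.0025, 0, 0.2138], "finger_gap": 0.04}, {"xyz": [0.0025, 0, 0.2138], "finger_gap": 0.04}, {"xyz": [0.0025, 0, 0.2138], "finger_gap": 0.04}]' --force 25

```text
time: 4.3
ee_pos: [0.3461, -0.3015, 0.0524]
eef_rot: [0.643, 0.766, -0.0, 0.001]
ft_force: [-0.5, -0.7, 5.1]
width: 0.0533
grip_force: 25.1
```

Run:
```python
import pickle,numpy as np
f=pickle.load(open('fit.pkl','rb'))
t=f['reagent_tray'];c,s=np.cos(t[3]),np.sin(t[3])
for y in(-.082,0,.082): print(y,t[0]-s*y,t[1]+c*y)
```

```bash
python3 go.py .55 -.3 .24 .175
```

```text
-0.082 0.5657629257912262 -0.37926714089384717
0 0.5514878778510819 -0.2985192430493424
0.082 0.5372128299109376 -0.21777134520483762
d [-0.0342  0.2012 -0.1874] turn -0.0 alt 3.141 t 4.3 q7 0.73 w 0.0533
```

To row units: 0.2 m is 0.25, -0.15 m is -0.1875.

jog_arm --plan '[{"xyz": [0, 0, -0.0375], "finger_gap": 0.04}, {"xyz": [0, 0, -0.0875], "finger_gap": 0.04}, {"xyz": [0, 0, -0.1375], "finger_gap": 0.04}, {"xyz": [0, 0, -0.1875], "finger_gap": 0.04}, {"xyz": [-0.0375, 0.0375, -0.1875], "finger_gap": 0.04}, {"xyz": [-0.075, 0.075, -0.1875], "finger_gap": 0.04}, {"xyz": [-0.1125, 0.125, -0.1875], "finger_gap": 0.04}, {"xyz": [-0.1375, 0.175, -0.1875], "finger_gap": 0.04}, {"xyz": [-0.1438, 0.225, -0.1875], "finger_gap": 0.04}, {"xyz": [-0.1438, 0.25, -0.1875], "finger_gap": 0.04}, {"xyz": [-0.1438, 0.25, -0.1875], "finger_gap": 0.04}]'

```text
time: 5.4
ee_pos: [0.5654, -0.3769, 0.2002]
eef_rot: [0.641, 0.767, 0.001, -0.001]
ft_force: [-0.5, 0.4, -3.1]
width: 0.0535
grip_force: 25.0
```

```bash
python3 go.py .566 -.379 .2 .175
```

Run:
```python
from h import *
c=save('wrist','wr1.png')
for n in('wrist','top','scene'):
    if n!='wrist': r.camera(n)
    for x in r.regions_of(n,'reagent_tray'): print(n,x['p'],x['pixels'].sum(),np.array(x['position'])*[560,420])
```

```text
d [-0.0022  0.0003  0.0002] turn 0.004 alt -3.138 t 5.4 q7 0.59 w 0.0535
wrist 0.89 16971 [269.528  86.688]
top 0.91 4100 [396.704 193.62 ]
scene 0.91 2437 [194.208 184.59 ]
```

View pics/wr1.png

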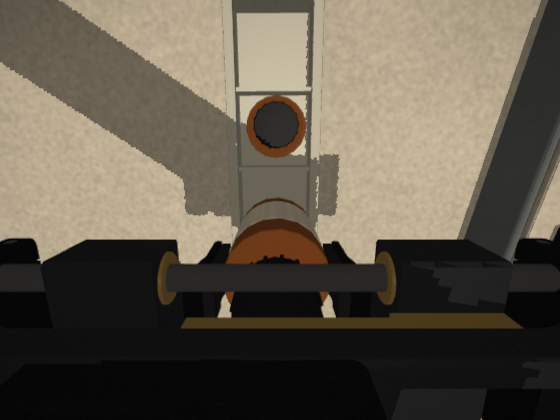

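The tray runs straight up the picture: inner walls at columns 237 and 312, dividers at rows 91 and 166, standing bottle at (276,126). The held bottle is over the near bay. I check the bay centre by calculation.

Run:
```python
from h import *
c=r.camera('wrist')
for uv in [(237,12),(312,12),(237,91),(311,91),(239,166),(311,166)]:
    print(uv,[np.round(onz(c,*uv,z)[:2],4) for z in(.004,.03,.04)])
for uv,z in [((276,126),.119)]: print(np.round(onz(c,*uv,z),4))
```

```text
(237, 12) [array([ 0.4859, -0.1889]), array([ 0.4906, -0.1979]), array([ 0.4924, -0.2013])]
(312, 12) [array([ 0.5651, -0.175 ]), array([ 0.564, -0.185]), array([ 0.5636, -0.1888])]
(237, 91) [array([ 0.497, -0.267]), array([ 0.5008, -0.2703]), array([ 0.5023, -0.2716])]
(311, 91) [array([ 0.5799, -0.2525]), array([ 0.5778, -0.2568]), array([ 0.577 , -0.2585])]
(239, 166) [array([ 0.5112, -0.3502]), array([ 0.514 , -0.3475]), array([ 0.5151, -0.3465])]
(311, 166) [array([ 0.5969, -0.3352]), array([ 0.5935, -0.3336]), array([ 0.5923, -0.333 ])]
[ 0.5483 -0.3021  0.119 ]
```

To row units: 0.144 m is 0.18, 0.03 m is 0.0375.

jog_arm --plan '[{"xyz": [-0.005, -0.0038, 0.0375], "finger_gap": 0.04}, {"xyz": [-0.005, -0.0038, 0.0875], "finger_gap": 0.04}, {"xyz": [-0.005, -0.0038, 0.1313], "finger_gap": 0.04}, {"xyz": [-0.005, -0.0038, 0.1563], "finger_gap": 0.04}, {"xyz": [-0.005, -0.0038, 0.1688], "finger_gap": 0.04}, {"xyz": [-0.005, -0.0038, 0.1763], "finger_gap": 0.04}, {"xyz": [-0.005, -0.0038, 0.18], "finger_gap": 0.04}, {"xyz": [-0.005, -0.0038, 0.18], "finger_gap": 0.04}]'

```text
time: 6.55
ee_pos: [0.5608, -0.3843, 0.0585]
eef_rot: [0.643, 0.766, 0.0, 0.001]
ft_force: [-0.7, 0.4, -2.8]
width: 0.0535
grip_force: 25.0
```

To row units: 0.002 m is 0.0025, 0.001 m is 0.0013.

jog_arm --plan '[{"xyz": [0, 0, 0.0013], "finger_gap": 0.04}, {"xyz": [0, 0, 0.0025], "finger_gap": 0.04}, {"xyz": [0, 0, 0.0025], "finger_gap": 0.04}]'

```text
time: 6.85
ee_pos: [0.5608, -0.3842, 0.0565]
eef_rot: [0.643, 0.766, 0.0, 0.001]
ft_force: [0.0, 0.4, 2.1]
width: 0.0531
grip_force: 25.0
```

```bash
python3 go.py .563 -.381 .2 .175
```

```text
d [ 0.0027  0.0028 -0.1435] turn -0.0 alt 3.142 t 6.85 q7 0.57 w 0.0531
```

To row units: 0.2 m is 0.25, -0.15 m is -0.1875.

jog_arm --plan '[{"finger_gap": 0.075}, {"finger_gap": 0.075}, {"finger_gap": 0.075}, {"xyz": [0, 0, -0.0375], "finger_gap": 0.075}, {"xyz": [0, 0, -0.0875], "finger_gap": 0.075}, {"xyz": [0, 0, -0.1375], "finger_gap": 0.08}, {"xyz": [0, 0, -0.1875], "finger_gap": 0.085}, {"xyz": [0.0625, -0.025, -0.1875], "finger_gap": 0.085}, {"xyz": [0.1125, -0.05, -0.1875], "finger_gap": 0.085}, {"xyz": [0.1625, -0.075, -0.1875], "finger_gap": 0.085}, {"xyz": [0.2125, -0.1, -0.1875], "finger_gap": 0.085}, {"xyz": [0.25, -0.1163, -0.1875], "finger_gap": 0.085}]'

```text
time: 8.05
ee_pos: [0.4325, -0.2013, 0.2056]
eef_rot: [0.642, 0.766, -0.0, 0.0]
ft_force: [0.1, -0.2, 0.1]
width: 0.0848
grip_force: 0.0
```

jog_arm --plan '[{"xyz": [0.05, 0, 0], "finger_gap": 0.085}, {"xyz": [0.075, 0, 0], "finger_gap": 0.085}, {"xyz": [0.075, 0, 0], "finger_gap": 0.085}]'

```text
time: 8.35
ee_pos: [0.4237, -0.1417, 0.2061]
eef_rot: [0.641, 0.767, -0.0, 0.001]
ft_force: [0.2, -1.2, 1.3]
width: 0.0852
grip_force: 0.0
```

```bash
python3 w.py bottle_wide bottle_wide .4226 -.1448; python3 go.py .4226 -.1448 .05 .175
```

```text
wrist (0, 0.96) [274. 206.]
   alone [ 0.4215 -0.1429  0.0011  0.1234] 0.946
top (5, 0.58) [347. 248.]
   alone [ 0.4211 -0.1312  0.0009 -0.109 ] 0.596
scene (1, 0.82) [258. 172.]
   alone [ 0.4184 -0.1505 -0.0404  0.5046] 0.884
all [ 0.4222 -0.1448 -0.0034  0.1805] 0.794
d [ 0.0004 -0.001   0.1553] turn -0.001 alt 3.14 t 8.65 q7 0.42 w 0.0851
```

To row units: 0.157 m is 0.1963, 0.15 m is 0.1875.

jog_arm --plan '[{"xyz": [0.0013, -0.0013, 0.0563], "finger_gap": 0.085}, {"xyz": [0.0013, -0.0013, 0.1125], "finger_gap": 0.085}, {"xyz": [0.0013, -0.0013, 0.1625], "finger_gap": 0.085}, {"xyz": [0.0013, -0.0013, 0.1875], "finger_gap": 0.085}, {"xyz": [0.0013, -0.0013, 0.1963], "finger_gap": 0.085}, {"xyz": [0.0013, -0.0013, 0.1963], "finger_gap": 0.04}, {"xyz": [0.0013, -0.0013, 0.1963], "finger_gap": 0.04}, {"xyz": [0.0013, -0.0013, 0.1963], "finger_gap": 0.04}, {"xyz": [0.0013, -0.0013, 0.1963], "finger_gap": 0.04}, {"xyz": [0.0013, -0.0013, 0.1963], "finger_gap": 0.04}]' --force 25

```text
time: 9.65
ee_pos: [0.4228, -0.1436, 0.0494]
eef_rot: [0.643, 0.766, -0.0, 0.001]
ft_force: [-1.9, -0.5, 5.9]
width: 0.0573
grip_force: 25.0
```

```bash
python3 go.py .533 -.221 .195 .18
```

```text
d [-0.0955  0.0952 -0.1454] turn -0.005 alt 3.136 t 9.65 q7 0.31 w 0.0573
```

To row units: -0.145 m is -0.1813, -0.11 m is -0.1375.

jog_arm --plan '[{"xyz": [0, 0, -0.0375], "finger_gap": 0.04}, {"xyz": [0, 0, -0.0875], "finger_gap": 0.04}, {"xyz": [0, 0, -0.1375], "finger_gap": 0.04}, {"xyz": [0, 0, -0.1813], "finger_gap": 0.04}, {"xyz": [-0.0375, 0.0375, -0.1813], "finger_gap": 0.04}, {"xyz": [-0.075, 0.075, -0.1813], "finger_gap": 0.04}, {"xyz": [-0.1188, 0.1188, -0.1813], "finger_gap": 0.04}, {"xyz": [-0.1188, 0.1188, -0.1813], "finger_gap": 0.04}, {"xyz": [-0.1188, 0.1188, -0.1813], "finger_gap": 0.04}]'

```text
time: 10.55
ee_pos: [0.5325, -0.2203, 0.1923]
eef_rot: [0.643, 0.766, 0.0, -0.001]
ft_force: [-0.8, 0.5, -2.1]
width: 0.0572
grip_force: 25.0
```

```bash
python3 go.py .533 -.220 .0534 .18
```

Run:
```python
from h import *
c=save('wrist','wr2.png')
```

```text
d [-1.000e-04  7.000e-04  1.389e-01] turn -0.005 alt 3.136 t 10.55 q7 0.38 w 0.0572
```

View pics/wr2.png

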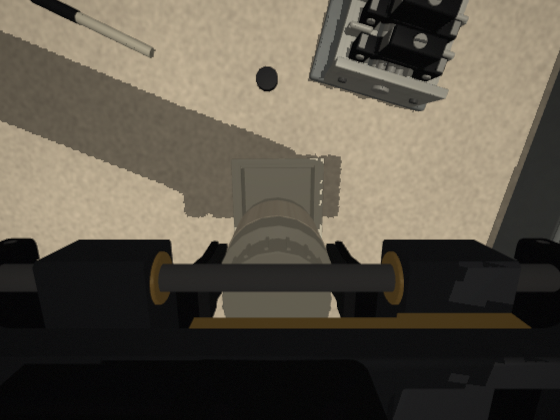

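The end of the tray is centred on column 278, in line with the held bottle at about 277. Its rim is at row 160. I check the spacing to the end wall.

Run:
```python
from h import *
c=r.camera('wrist')
for uv in [(232,160),(324,160),(243,168),(313,168)]:
    print(uv,[np.round(onz(c,*uv,z)[:2],4) for z in(.03,.04)])
```

```text
(232, 160) [array([ 0.477 , -0.1807]), array([ 0.4784, -0.1799])]
(324, 160) [array([ 0.5754, -0.1633]), array([ 0.5738, -0.163 ])]
(243, 168) [array([ 0.4901, -0.1872]), array([ 0.491 , -0.1861])]
(313, 168) [array([ 0.5654, -0.1738]), array([ 0.5641, -0.1732])]
```

To row units: 0.141 m is 0.1763, 0.001 m is 0.0013.

jog_arm --plan '[{"xyz": [0.0013, 0.0013, 0.0375], "finger_gap": 0.04}, {"xyz": [0.0013, 0.0013, 0.0875], "finger_gap": 0.04}, {"xyz": [0.0013, 0.0013, 0.1313], "finger_gap": 0.04}, {"xyz": [0.0013, 0.0013, 0.1563], "finger_gap": 0.04}, {"xyz": [0.0013, 0.0013, 0.1663], "finger_gap": 0.04}, {"xyz": [0.0013, 0.0013, 0.1725], "finger_gap": 0.04}, {"xyz": [0.0013, 0.0013, 0.1763], "finger_gap": 0.04}, {"xyz": [0.0013, 0.0013, 0.1763], "finger_gap": 0.04}, {"xyz": [0.0013, 0.0013, 0.1763], "finger_gap": 0.04}]'

```text
time: 11.55
ee_pos: [0.5338, -0.2193, 0.0536]
eef_rot: [0.643, 0.766, 0.0, 0.001]
ft_force: [-0.1, -0.1, -1.5]
width: 0.0574
grip_force: 25.0
```

To row units: -0.15 m is -0.1875, -0.11 m is -0.1375.

jog_arm --plan '[{"xyz": [0, 0, 0.0013], "finger_gap": 0.04}, {"xyz": [0, 0, 0.0013], "finger_gap": 0.04}, {"xyz": [0, 0, 0.0013], "finger_gap": 0.078}, {"xyz": [0, 0, 0.0013], "finger_gap": 0.078}, {"finger_gap": 0.078}, {"xyz": [0, 0, -0.0375], "finger_gap": 0.078}, {"xyz": [0, 0, -0.0875], "finger_gap": 0.078}, {"xyz": [0, 0, -0.1375], "finger_gap": 0.08}, {"xyz": [0, 0, -0.1875], "finger_gap": 0.08}]'

```text
time: 12.45
ee_pos: [0.5331, -0.219, 0.2043]
eef_rot: [0.643, 0.766, 0.0, 0.0]
ft_force: [1.6, -1.5, -0.2]
width: 0.0796
grip_force: 0.0
```

jog_arm --plan '[{"xyz": [0.05, -0.0125, 0], "finger_gap": 0.07}, {"xyz": [0.1, -0.025, 0], "finger_gap": 0.06}, {"xyz": [0.15, -0.0425, 0], "finger_gap": 0.06}, {"xyz": [0.2, -0.0425, 0], "finger_gap": 0.06}, {"xyz": [0.25, -0.0425, 0], "finger_gap": 0.06}, {"xyz": [0.28, -0.0425, 0], "finger_gap": 0.06}, {"xyz": [0.28, -0.0425, 0], "finger_gap": 0.06}]'

```text
time: 13.15
ee_pos: [0.4604, -0.0008, 0.203]
eef_rot: [0.641, 0.768, 0.0, 0.0]
ft_force: [0.6, 0.7, 0.7]
width: 0.06
grip_force: 0.0
```

```bash
python3 w.py vial_1 vial .462 -.004; python3 go.py .462 -.004 .05 .0
```

```text
wrist (10, 0.88) [276. 207.]
   alone [ 0.4671  0.0037  0.0082 -0.1316] 0.915
top None [282. 231.]
scene (1, 0.58) [291. 201.]
   alone [ 0.4609 -0.0047  0.0006  0.0339] 0.725
all [ 0.4681  0.0015 -0.0047  0.1054] 0.807
d [0.0013 0.0014 0.1524] turn 0.173 alt -2.968 t 13.45 q7 0.08 w 0.06
```

To row units: 0.006 m is 0.0075, 0.003 m is 0.0038, -1.4 rad is -0.2228.

jog_arm --plan '[{"xyz": [0.0038, 0.0075, 0], "rz": -0.0239, "finger_gap": 0.06}, {"xyz": [0.0038, 0.0075, 0], "rz": -0.0477, "finger_gap": 0.06}, {"xyz": [0.0038, 0.0075, 0], "rz": -0.0716, "finger_gap": 0.06}, {"xyz": [0.0038, 0.0075, 0], "rz": -0.0955, "finger_gap": 0.06}, {"xyz": [0.0038, 0.0075, 0], "rz": -0.1194, "finger_gap": 0.06}, {"xyz": [0.0038, 0.0075, 0], "rz": -0.1432, "finger_gap": 0.06}, {"xyz": [0.0038, 0.0075, 0], "rz": -0.1671, "finger_gap": 0.06}, {"xyz": [0.0038, 0.0075, 0], "rz": -0.191, "finger_gap": 0.06}, {"xyz": [0.0038, 0.0075, 0], "rz": -0.2149, "finger_gap": 0.06}, {"xyz": [0.0038, 0.0075, 0], "rz": -0.2228, "finger_gap": 0.06}, {"xyz": [0.0038, 0.0075, 0], "rz": -0.2228, "finger_gap": 0.06}]'

```text
time: 14.55
ee_pos: [0.4663, -0.0012, 0.2024]
eef_rot: [-0.002, 1.0, 0.0, -0.0]
ft_force: [-0.5, 0.4, -1.3]
width: 0.0598
grip_force: 0.0
```

```bash
python3 w.py vial_1 vial .466 .002; python3 go.py .466 .002 .05 1.57; python3 -c "
from h import *
save('wrist','wr3.png')"
```

```text
wrist (8, 0.8) [278. 203.]
   alone [ 0.4667  0.0032 -0.0017  0.053 ] 0.904
top None [279. 229.]
scene (4, 0.79) [292. 203.]
   alone [ 0.4685 -0.0004 -0.0021  0.1388] 0.781
all [ 0.4689  0.0029 -0.0024  0.0912] 0.818
d [0.0002 0.0026 0.1525] turn 0.004 alt -3.138 t 14.85 q7 1.47 w 0.0598
```

View pics/wr3.png

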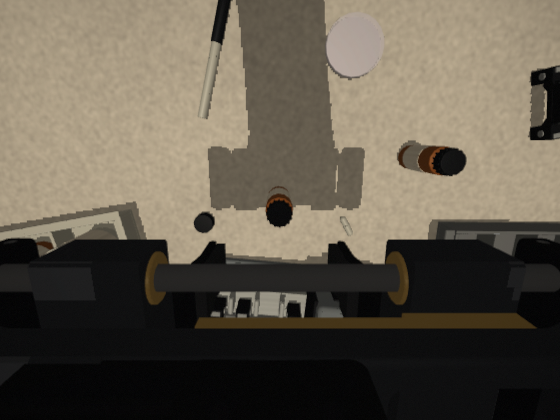

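The vial's cap is at (279,208), straight in front of the fingers. The pump lies behind, clear of the gripper.

To row units: 0.152 m is 0.19, 0.0035 m is 0.0044.

jog_arm --plan '[{"xyz": [-0.0013, 0.0044, 0.0563], "finger_gap": 0.06}, {"xyz": [-0.0013, 0.0044, 0.1125], "finger_gap": 0.06}, {"xyz": [-0.0013, 0.0044, 0.1625], "finger_gap": 0.06}, {"xyz": [-0.0013, 0.0044, 0.1813], "finger_gap": 0.06}, {"xyz": [-0.0013, 0.0044, 0.19], "finger_gap": 0.06}, {"xyz": [-0.0013, 0.0044, 0.19], "finger_gap": 0.015}, {"xyz": [-0.0013, 0.0044, 0.19], "finger_gap": 0.015}, {"xyz": [-0.0013, 0.0044, 0.19], "finger_gap": 0.015}, {"xyz": [-0.0013, 0.0044, 0.19], "finger_gap": 0.015}, {"xyz": [-0.0013, 0.0044, 0.19], "finger_gap": 0.015}]' --force 15

```text
time: 15.9
ee_pos: [0.4676, 0.0029, 0.0511]
eef_rot: [-0.002, 1.0, -0.0, 0.001]
ft_force: [-0.7, 0.3, -0.1]
width: 0.0276
grip_force: 2.4
```

Run:
```python
import pickle,numpy as np
from go import go
t=pickle.load(open('fit.pkl','rb'))['vial_rack'];c,s=np.cos(t[3]),np.sin(t[3])
for y in(-.05,.05): print(t[0]-.025*c-s*y,t[1]-.025*s+c*y)
go(.527,.234,.2,1.57)
```

```text
0.5255603143166319 0.2341019415542224
0.5287344357693884 0.3340515536245209
d [-0.0605  0.2308 -0.1489] turn 0.005 alt -3.137 t 15.9 q7 1.32 w 0.0276
```

To row units: 0.23 m is 0.2875, -0.145 m is -0.1813.

jog_arm --plan '[{"finger_gap": 0.015}, {"xyz": [0, 0, -0.025], "finger_gap": 0.015}, {"xyz": [0, 0, -0.075], "finger_gap": 0.015}, {"xyz": [0, 0, -0.125], "finger_gap": 0.015}, {"xyz": [0, 0, -0.1813], "finger_gap": 0.015}, {"xyz": [0, 0.0563, -0.1813], "finger_gap": 0.015}, {"xyz": [0, 0.1125, -0.1813], "finger_gap": 0.015}, {"xyz": [0, 0.1625, -0.1813], "finger_gap": 0.015}, {"xyz": [-0.025, 0.2125, -0.1813], "finger_gap": 0.015}, {"xyz": [-0.05, 0.2625, -0.1813], "finger_gap": 0.015}, {"xyz": [-0.075, 0.2875, -0.1813], "finger_gap": 0.015}, {"xyz": [-0.075, 0.2875, -0.1813], "finger_gap": 0.015}]'

```text
time: 17.1
ee_pos: [0.5268, 0.2364, 0.1947]
eef_rot: [-0.004, 1.0, 0.001, -0.001]
ft_force: [-0.7, -1.3, -1.9]
width: 0.0274
grip_force: 15.0
```

```bash
python3 -c "
from h import *
save('wrist','wr4.png')
for n in('wrist','top','scene'):
    r.camera(n)
    for x in r.regions_of(n,'vial_rack'): print(n,x['p'],x['pixels'].sum(),np.array(x['position'])*[560,420])"
```

```text
wrist 0.72 9038 [325.08  202.188]
top 0.65 214 [180.992 210.798]
scene 0.61 3424 [376.376 283.71 ]
```

View pics/wr4.png

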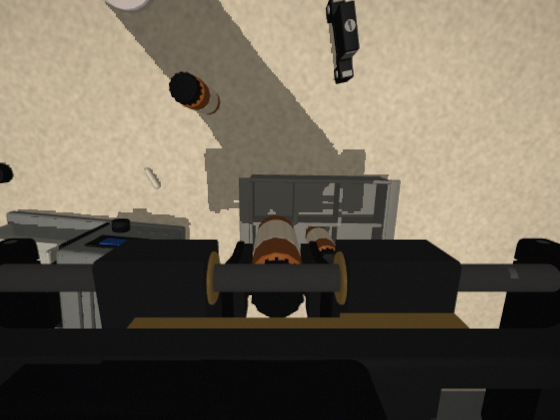

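The rack's near rim is at row 177, columns 240–400, with dividers at about columns 293 and 338 and row 222. The standing vial is at (322,240).

Run:
```python
from h import *
c=r.camera('wrist')
for n,uv in [('rimL',(240,177)),('rimR',(400,180)),('inL',(252,180)),('inR',(386,181)),('div1',(293,222)),('div2',(338,222)),('vialcap',(322,240))]:
    print(n,uv,[np.round(onz(c,*uv,z)[:2],4) for z in(.02,.03,.04)])
```

```bash
cp h.py /dev/null
```

Run:
```python
import cv2
i=cv2.imread('pics/wr4.png')[165:265,225:415]; cv2.imwrite('pics/wr4c.png',cv2.resize(i,None,fx=4,fy=4,interpolation=cv2.INTER_CUBIC))
```

```text
rimL (240, 177) [array([0.5002, 0.1916]), array([0.499 , 0.1928]), array([0.4978, 0.194 ])]
rimR (400, 180) [array([0.5031, 0.3752]), array([0.5018, 0.371 ]), array([0.5005, 0.3668])]
inL (252, 180) [array([0.5036, 0.2053]), array([0.5023, 0.2061]), array([0.501 , 0.2069])]
inR (386, 181) [array([0.5043, 0.3592]), array([0.503 , 0.3555]), array([0.5016, 0.3517])]
div1 (293, 222) [array([0.5535, 0.2532]), array([0.5507, 0.2526]), array([0.5479, 0.252 ])]
div2 (338, 222) [array([0.5533, 0.3067]), array([0.5506, 0.3046]), array([0.5478, 0.3024])]
vialcap (322, 240) [array([0.576 , 0.2886]), array([0.5725, 0.287 ]), array([0.5691, 0.2853])]
```

View pics/wr4c.png

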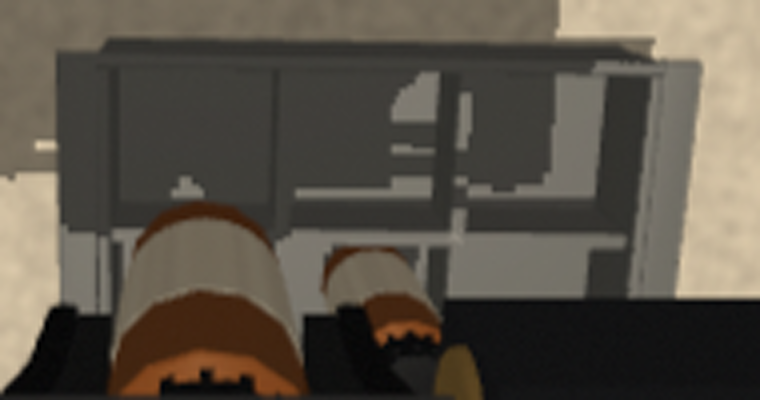

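The bay centres come out near y=0.230 (left) and x=0.526, which agrees with the fit. I lower vial 2 there.

To row units: 0.1395 m is 0.1744, 0.02 m is 0.025.

jog_arm --plan '[{"xyz": [0.0006, -0.0075, 0.025], "finger_gap": 0.015}, {"xyz": [0.0006, -0.0075, 0.075], "finger_gap": 0.015}, {"xyz": [0.0006, -0.0075, 0.125], "finger_gap": 0.015}, {"xyz": [0.0006, -0.0075, 0.1538], "finger_gap": 0.015}, {"xyz": [0.0006, -0.0075, 0.1663], "finger_gap": 0.015}, {"xyz": [0.0006, -0.0075, 0.1725], "finger_gap": 0.015}, {"xyz": [0.0006, -0.0075, 0.1744], "finger_gap": 0.015}, {"xyz": [0.0006, -0.0075, 0.1744], "finger_gap": 0.015}, {"xyz": [0.0006, -0.0075, 0.1744], "finger_gap": 0.015}]'

```text
time: 18.4
ee_pos: [0.5264, 0.2275, 0.0572]
eef_rot: [-0.002, 1.0, 0.0, 0.001]
ft_force: [0.3, -0.4, -1.1]
width: 0.0275
grip_force: 15.0
```

To row units: -0.15 m is -0.1875, 0.108 m is 0.135.

jog_arm --plan '[{"xyz": [0, 0, 0.0019], "finger_gap": 0.015}, {"xyz": [0, 0, 0.0031], "finger_gap": 0.015}, {"xyz": [0, 0, 0.0031], "finger_gap": 0.015}, {"xyz": [0, 0, 0.0031], "finger_gap": 0.045}, {"xyz": [0, 0, 0.0031], "finger_gap": 0.05}, {"xyz": [0, 0, -0.0375], "finger_gap": 0.05}, {"xyz": [0, 0, -0.0875], "finger_gap": 0.05}, {"xyz": [0, 0, -0.1375], "finger_gap": 0.05}, {"xyz": [0, 0, -0.1875], "finger_gap": 0.06}, {"xyz": [0.045, -0.0288, -0.1875], "finger_gap": 0.06}, {"xyz": [0.09, -0.0575, -0.1875], "finger_gap": 0.06}, {"xyz": [0.135, -0.0875, -0.1875], "finger_gap": 0.06}]'

```text
time: 19.6
ee_pos: [0.4167, 0.1565, 0.2055]
eef_rot: [-0.002, 1.0, 0.0, -0.0]
ft_force: [-0.1, 0.3, 0.7]
width: 0.0598
grip_force: 0.0
```

jog_arm --plan '[{"finger_gap": 0.06}, {"finger_gap": 0.06}]'

```text
time: 19.8
ee_pos: [0.4181, 0.156, 0.2066]
eef_rot: [-0.001, 1.0, -0.001, 0.001]
ft_force: [0.9, -0.1, 0.2]
width: 0.0602
grip_force: 0.0
```

```bash
python3 w.py vial_1 vial .4184 .1577; python3 go.py .4184 .1577 .0505 1.57
```

```text
wrist (3, 0.79) [277. 202.]
   alone [ 0.4165  0.1595 -0.0046  0.1527] 0.87
top None [209. 252.]
scene (1, 0.76) [355. 216.]
   alone [0.4146 0.1546 0.0042 0.12  ] 0.842
all [ 0.4188  0.1588 -0.002   0.1832] 0.821
d [-3.000e-04 -1.000e-04  1.552e-01] turn 0.006 alt -3.135 t 20.1 q7 1.14 w 0.0601
```

To row units: 0.155 m is 0.1938, 0.148 m is 0.185.

jog_arm --plan '[{"xyz": [0, 0.0025, 0.0563], "finger_gap": 0.06}, {"xyz": [0, 0.0025, 0.1125], "finger_gap": 0.06}, {"xyz": [0, 0.0025, 0.1625], "finger_gap": 0.06}, {"xyz": [0, 0.0025, 0.185], "finger_gap": 0.06}, {"xyz": [0, 0.0025, 0.1938], "finger_gap": 0.06}, {"xyz": [0, 0.0025, 0.1938], "finger_gap": 0.015}, {"xyz": [0, 0.0025, 0.1938], "finger_gap": 0.015}, {"xyz": [0, 0.0025, 0.1938], "finger_gap": 0.015}, {"xyz": [0, 0.0025, 0.1938], "finger_gap": 0.015}, {"xyz": [0, 0.0025, 0.1938], "finger_gap": 0.015}, {"xyz": [0, 0.0025, 0.1938], "finger_gap": 0.015}]' --force 15

```text
time: 21.2
ee_pos: [0.4185, 0.1588, 0.0516]
eef_rot: [-0.002, 1.0, -0.0, 0.001]
ft_force: [-0.5, -0.9, 5.5]
width: 0.0275
grip_force: 15.0
```

```bash
python3 go.py .527 .33 .2 1.57
```

```text
d [-0.1093  0.1708 -0.1483] turn 0.005 alt -3.137 t 21.2 q7 0.93 w 0.0275
```

To row units: 0.171 m is 0.2138, -0.05 m is -0.0625.

jog_arm --plan '[{"xyz": [0, 0, -0.025], "finger_gap": 0.015}, {"xyz": [0, 0, -0.075], "finger_gap": 0.015}, {"xyz": [0, 0, -0.125], "finger_gap": 0.015}, {"xyz": [0, 0, -0.1813], "finger_gap": 0.015}, {"xyz": [-0.0313, 0.05, -0.1813], "finger_gap": 0.015}, {"xyz": [-0.0625, 0.1, -0.1813], "finger_gap": 0.015}, {"xyz": [-0.0938, 0.15, -0.1813], "finger_gap": 0.015}, {"xyz": [-0.125, 0.1938, -0.1813], "finger_gap": 0.015}, {"xyz": [-0.1363, 0.2138, -0.1813], "finger_gap": 0.015}, {"xyz": [-0.1363, 0.2138, -0.1813], "finger_gap": 0.015}, {"xyz": [-0.1363, 0.2138, -0.1813], "finger_gap": 0.015}]'

```text
time: 22.3
ee_pos: [0.5259, 0.3304, 0.1956]
eef_rot: [-0.002, 1.0, -0.0, -0.001]
ft_force: [-0.7, 0.2, -2.2]
width: 0.0274
grip_force: 15.0
```

```bash
python3 -c "
from h import *
save('wrist','wr5.png')"
```

```text
(no output)
```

View pics/wr5.png

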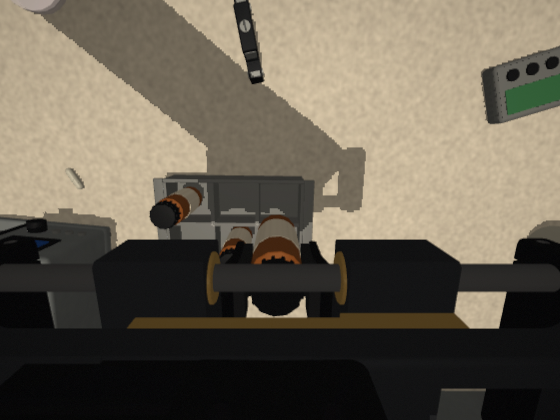

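Vial 2 stands in the left near bay with its cap at (165,214). The right bay spans columns 260–302, so the held vial has to move 3 mm to the right.

To row units: 0.141 m is 0.1763, 0.14 m is 0.175.

jog_arm --plan '[{"xyz": [0, 0.0038, 0.025], "finger_gap": 0.015}, {"xyz": [0, 0.0038, 0.075], "finger_gap": 0.015}, {"xyz": [0, 0.0038, 0.125], "finger_gap": 0.015}, {"xyz": [0, 0.0038, 0.1538], "finger_gap": 0.015}, {"xyz": [0, 0.0038, 0.1663], "finger_gap": 0.015}, {"xyz": [0, 0.0038, 0.1725], "finger_gap": 0.015}, {"xyz": [0, 0.0038, 0.175], "finger_gap": 0.015}, {"xyz": [0, 0.0038, 0.1763], "finger_gap": 0.015}, {"xyz": [0, 0.0038, 0.1763], "finger_gap": 0.015}]'

```text
time: 23.25
ee_pos: [0.5268, 0.3336, 0.0561]
eef_rot: [-0.002, 1.0, 0.0, 0.001]
ft_force: [0.0, 0.2, -0.6]
width: 0.0276
grip_force: 15.0
```

The rows are not in the units I measure in: shifts go in shares of 80 cm and turns go in shares of 2 pi rad. I convert before sending: 0.16 m is 0.2, -0.15 m is -0.1875, 0.4 rad is 0.0637.

jog_arm --plan '[{"xyz": [0, 0, 0.0013], "finger_gap": 0.015}, {"xyz": [0, 0, 0.0013], "finger_gap": 0.015}, {"xyz": [0, 0, 0.0013], "finger_gap": 0.045}, {"xyz": [0, 0, 0.0013], "finger_gap": 0.05}, {"xyz": [0, 0, -0.0375], "finger_gap": 0.05}, {"xyz": [0, 0, -0.0875], "finger_gap": 0.05}, {"xyz": [0, 0, -0.1375], "finger_gap": 0.05}, {"xyz": [0, 0, -0.1875], "finger_gap": 0.06}, {"xyz": [0.05, -0.0125, -0.1875], "rz": 0.0159, "finger_gap": 0.06}, {"xyz": [0.1, -0.025, -0.1875], "rz": 0.0318, "finger_gap": 0.06}, {"xyz": [0.15, -0.0375, -0.1875], "rz": 0.0477, "finger_gap": 0.06}, {"xyz": [0.2, -0.0413, -0.1875], "rz": 0.0637, "finger_gap": 0.06}]'

```text
time: 24.45
ee_pos: [0.3651, 0.2987, 0.2045]
eef_rot: [0.199, 0.98, -0.0, 0.0]
ft_force: [-1.4, 0.5, 0.1]
width: 0.0597
grip_force: 0.0
```

jog_arm --plan '[{"rz": 0.0239, "finger_gap": 0.07}, {"rz": 0.0477, "finger_gap": 0.07}, {"rz": 0.0716, "finger_gap": 0.07}, {"rz": 0.0955, "finger_gap": 0.07}, {"rz": 0.1194, "finger_gap": 0.07}, {"rz": 0.1432, "finger_gap": 0.07}, {"rz": 0.156, "finger_gap": 0.07}, {"rz": 0.156, "finger_gap": 0.07}, {"rz": 0.156, "finger_gap": 0.07}]'

```text
time: 25.35
ee_pos: [0.3663, 0.2997, 0.2051]
eef_rot: [0.634, 0.774, 0.0, 0.0]
ft_force: [0.2, 0.3, 0.3]
width: 0.0697
grip_force: 0.0
```

```bash
python3 w.py cassette cassette .3604 .3003 0 .188; python3 go.py .3604 .3003 .032 .188;python3 -c "
from h import *
save('wrist','wr6.png')"
```

```text
wrist (2, 0.81) [271. 199.]
   alone [0.3595 0.303  0.0045 0.1811] 0.862
top (1, 0.7) [146. 280.]
   alone [0.36   0.3023 0.0132 0.1954] 0.82
scene (6, 0.47) [417. 232.]
   alone [0.3587 0.2975 0.0056 0.2022] 0.761
all [ 0.3597  0.3013 -0.0014  0.1904] 0.761
d [ 0.0019 -0.0058  0.173 ] turn 0.008 alt -3.134 t 25.65 q7 -0.63 w 0.07
```

View pics/wr6.png

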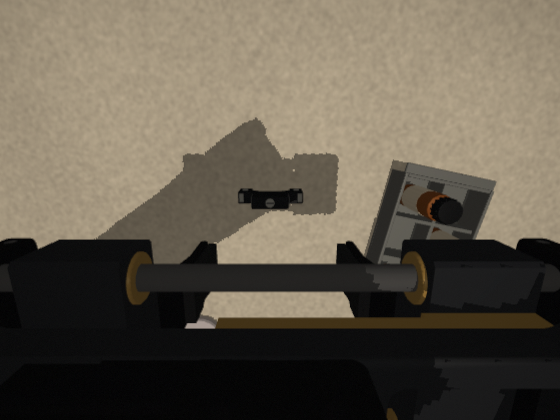

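The cassette lies straight across the fingers, with its rib at (270,199), columns 252–288.

To row units: 0.173 m is 0.2163, 0.16 m is 0.2, 0.008 rad is 0.0013.

jog_arm --plan '[{"xyz": [0.0044, -0.0075, 0.0563], "rz": 0.0013, "finger_gap": 0.07}, {"xyz": [0.0044, -0.0075, 0.1125], "rz": 0.0013, "finger_gap": 0.07}, {"xyz": [0.0044, -0.0075, 0.1625], "rz": 0.0013, "finger_gap": 0.07}, {"xyz": [0.0044, -0.0075, 0.2], "rz": 0.0013, "finger_gap": 0.07}, {"xyz": [0.0044, -0.0075, 0.2163], "rz": 0.0013, "finger_gap": 0.07}, {"xyz": [0.0044, -0.0075, 0.2163], "rz": 0.0013, "finger_gap": 0.03}, {"xyz": [0.0044, -0.0075, 0.2163], "rz": 0.0013, "finger_gap": 0.03}, {"xyz": [0.0044, -0.0075, 0.2163], "rz": 0.0013, "finger_gap": 0.03}, {"xyz": [0.0044, -0.0075, 0.2163], "rz": 0.0013, "finger_gap": 0.03}, {"xyz": [0.0044, -0.0075, 0.2163], "rz": 0.0013, "finger_gap": 0.03}, {"xyz": [0.0044, -0.0075, 0.2163], "rz": 0.0013, "finger_gap": 0.03}]' --force 20

```text
time: 26.8
ee_pos: [0.3605, 0.3021, 0.0329]
eef_rot: [0.638, 0.77, 0.001, 0.0]
ft_force: [-0.5, -0.5, 7.2]
width: 0.0394
grip_force: 20.0
```

To row units: -0.217 m is -0.2713, -0.2 m is -0.25.

jog_arm --plan '[{"xyz": [0, 0, -0.025], "finger_gap": 0.03}, {"xyz": [0, 0, -0.075], "finger_gap": 0.03}, {"xyz": [0, 0, -0.125], "finger_gap": 0.03}, {"xyz": [0, 0, -0.1875], "finger_gap": 0.03}, {"xyz": [0, 0, -0.25], "finger_gap": 0.03}, {"xyz": [0, 0, -0.2713], "finger_gap": 0.03}]'

```text
time: 27.4
ee_pos: [0.3608, 0.3033, 0.2539]
eef_rot: [0.638, 0.77, 0.003, 0.002]
ft_force: [0.2, 0.2, -0.9]
width: 0.0398
grip_force: 20.0
```

```bash
python3 go.py .6 -.09 .25 -.05
```

Run:
```python
from h import *
c=save('top','top7.png')
i=cv2.imread('pics/top7.png')[110:210,210:340]; cv2.imwrite('pics/top7c.png',cv2.resize(i,None,fx=6,fy=6,interpolation=cv2.INTER_CUBIC))
for l in('pump','cassette'):
    for x in r.regions_of('top',l): print(l,x['p'],x['pixels'].sum(),np.array(x['position'])*[560,420])
```

```text
d [-0.431   0.1617  0.0044] turn 0.237 alt -2.904 t 27.4 q7 -0.61 w 0.0398
pump 0.65 6066 [266.504 161.49 ]
cassette 0.78 446 [107.8   287.784]
```

View pics/top7c.png

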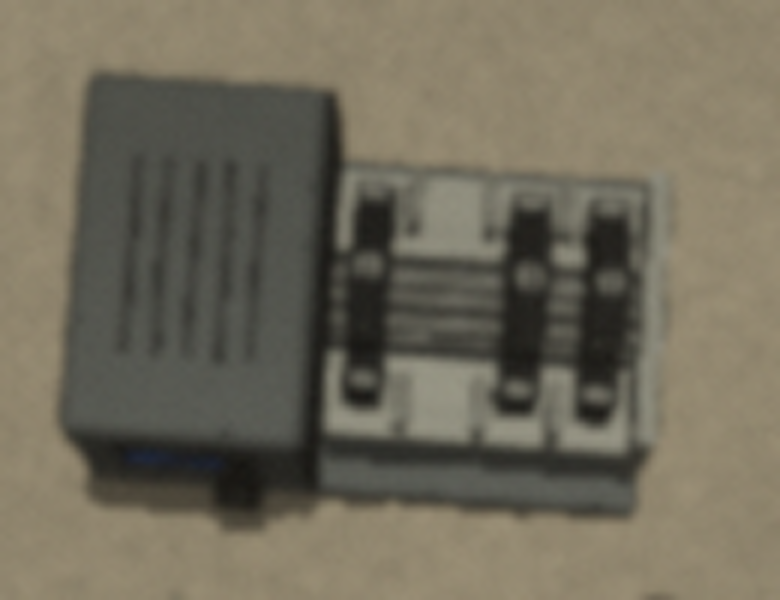

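To row units: -0.431 m is -0.5388, -0.42 m is -0.525, 0.237 rad is 0.0377.

jog_arm --plan '[{"xyz": [-0.0563, 0.0188, 0], "rz": 0.0032, "finger_gap": 0.03}, {"xyz": [-0.1125, 0.0375, 0], "rz": 0.008, "finger_gap": 0.03}, {"xyz": [-0.1688, 0.0625, 0], "rz": 0.0127, "finger_gap": 0.03}, {"xyz": [-0.225, 0.0813, 0], "rz": 0.0159, "finger_gap": 0.03}, {"xyz": [-0.275, 0.1, 0], "rz": 0.0191, "finger_gap": 0.03}, {"xyz": [-0.325, 0.125, 0], "rz": 0.0239, "finger_gap": 0.03}, {"xyz": [-0.375, 0.1438, 0], "rz": 0.0271, "finger_gap": 0.03}, {"xyz": [-0.425, 0.1625, 0], "rz": 0.0302, "finger_gap": 0.03}, {"xyz": [-0.475, 0.1813, 0], "rz": 0.0334, "finger_gap": 0.03}, {"xyz": [-0.525, 0.2, 0], "rz": 0.0377, "finger_gap": 0.03}, {"xyz": [-0.5388, 0.2025, 0], "rz": 0.0377, "finger_gap": 0.03}, {"xyz": [-0.5388, 0.2025, 0], "rz": 0.0377, "finger_gap": 0.03}]'

```text
time: 28.75
ee_pos: [0.5987, -0.0933, 0.2465]
eef_rot: [0.725, 0.688, -0.001, -0.001]
ft_force: [-0.1, -0.2, -0.9]
width: 0.0397
grip_force: 20.0
```

Run:
```python
from h import *
t=r.camera('top')
for n,uv in dict(m=(284.4,159.6),p1=(271.5,158.7),m55=(297.3,160.5),m83=(310.5,161.7)).items(): print(n,[np.round(onz(t,*uv,z)[:2],4) for z in(.088,.118)])
c=save('wrist','wr7.png')
cv2.imwrite('pics/wr7b.png',cv2.resize(c['img'][0:300,140:500,::-1],None,fx=2,fy=2,interpolation=cv2.INTER_CUBIC))
```

```text
m [array([ 0.6128, -0.0115]), array([ 0.606 , -0.0109])]
p1 [array([0.6152, 0.016 ]), array([0.6084, 0.0158])]
m55 [array([ 0.6103, -0.0391]), array([ 0.6037, -0.0375])]
m83 [array([ 0.6072, -0.0672]), array([ 0.6007, -0.0647])]
```

View pics/wr7b.png

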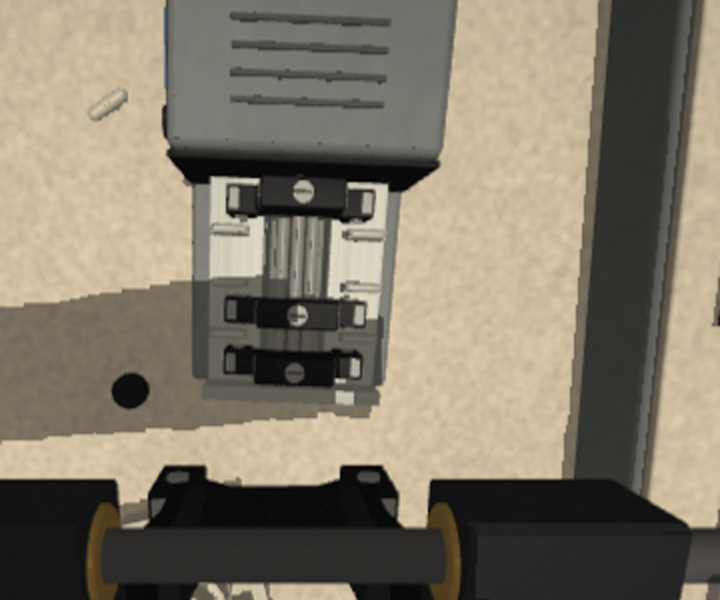

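The pump is seen clearly: the three rib screws are at picture pixels (291.5,95.5), (289,157.5) and (287,186.5). The empty slot lies between the first two.

Run:
```python
from h import *
from go import go
c=r.camera('wrist'); P=[]
for uv in [(291.5,95.5),(289,157.5),(287,186.5)]:
    P.append(onz(c,*uv,.118)[:2]); print(np.round(P[-1],4))
P=np.array(P); Y=np.array([.001,-.055,-.083]); A=np.c_[Y,np.ones(3)]
k=np.linalg.lstsq(A,P,rcond=None)[0]; print('dir',k[0],'|',np.linalg.norm(k[0]),'slot',k[0]*-.027+k[1],'yaw',np.arctan2(-k[0][0],k[0][1]))
# held cassette orientation in the hand
s=r.read_state();print(s['ee_pos'],s['eef_rot'])
yaw=np.arctan2(-k[0][0],k[0][1]); sl=k[0]*-.027+k[1]
# second height estimate: triangulate with top view of same ribs
t=r.camera('top')
for a,b in zip([(291.5,95.5),(289,157.5),(287,186.5)],[(271.5,158.7),(297.3,160.5),(310.5,161.7)]): print('tri',np.round(tri([ray(c,*a),ray(t,*b)]),4))
go(sl[0],sl[1],.18,yaw)
# rotation from image of ribs: left/right ends of plates
for a,b in [((113.5,99.5),(187,101.5)),((113,155),(182.5,157))]:
    A=onz(c,a[0]+140,a[1],.088);B=onz(c,b[0]+140,b[1],.088);print('platelen',np.linalg.norm(B-A),'yaw',np.arctan2((B-A)[1],(B-A)[0]),(A+B)[:2]/2)
```

```text
[0.618  0.0183]
[ 0.6136 -0.0379]
[ 0.6105 -0.0662]
dir [0.08777037 1.00680097] | 1.01061953069153 slot [ 0.61570183 -0.00981941] yaw -0.08695763425380702
[ 0.5985656  -0.08933362  0.24849372] [ 7.23633363e-01  6.90184297e-01 -9.10546290e-05 -6.18985022e-04]
tri [0.6172 0.0191 0.09  ]
tri [ 0.6156 -0.0406  0.064 ]
tri [ 0.611  -0.0706  0.0747]
d [0.0803 0.0133 0.0689] turn 0.04 alt -3.102 t 28.95 q7 -0.11 w 0.04
platelen 0.07543149666418734 yaw -0.07390550392944299 [0.61819218 0.01774616]
platelen 0.07456300439997376 yaw -0.07624789135531337 [ 0.61347634 -0.03794746]
```

Run:
```python
from h import *
from scipy.spatial.transform import Rotation as Ro
c=r.camera('wrist'); s=r.read_state(); R=Ro.from_quat(s['eef_rot']).as_matrix(); p=np.array(s['ee_pos'])
Kc=lambda q:np.round(proj(c,p+R@np.array(q)),1)
for x in(-.007,0,.007): print('x',x,'ribtop',Kc([x,-.02,-.025]),Kc([x,.02,-.025]),'shoulder',Kc([x,-.038,.005]),Kc([x,.038,.005]),'foot',Kc([x,-.038,.033]),Kc([x,.038,.033]))
i=c['img'][225:325,195:365,::-1]; i=np.clip(i.astype(float)*2.5,0,255).astype(np.uint8)
cv2.imwrite('pics/held.png',cv2.resize(i,None,fx=4,fy=4,interpolation=cv2.INTER_CUBIC))
```

```text
x -0.007 ribtop [236.6 292.2] [314.5 292.3] shoulder [213.6 267.9] [337.8 267.9] foot [221.9 251.3] [329.8 251.3]
x 0 ribtop [236.2 279.7] [314.9 279.8] shoulder [213.  257.2] [338.4 257.2] foot [221.4 241.9] [330.2 241.9]
x 0.007 ribtop [235.7 267. ] [315.4 267. ] shoulder [212.4 246.3] [339.  246.3] foot [220.9 232.3] [330.7 232.3]
```

View pics/held.png

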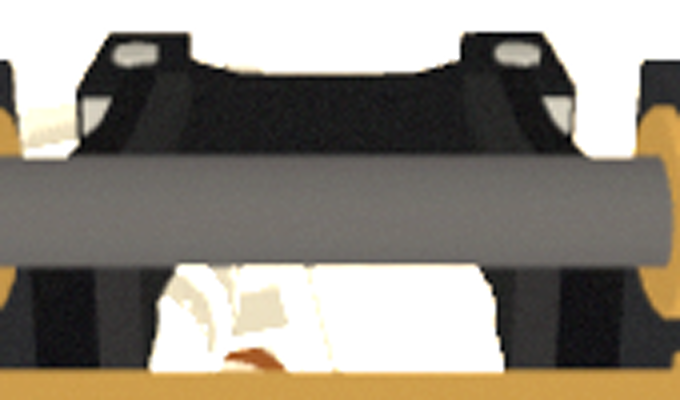

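The held cassette is centred and level in the hand: its feet corners appear within about 1–2 px of where they are predicted. I move it above the slot.

To row units: 0.081 m is 0.1013, 0.04 m is 0.05, 0.037 rad is 0.0059.

jog_arm --plan '[{"xyz": [0.0375, 0.0075, 0.025], "rz": 0.0048, "finger_gap": 0.03}, {"xyz": [0.075, 0.015, 0.05], "rz": 0.0059, "finger_gap": 0.03}, {"xyz": [0.1013, 0.0153, 0.075], "rz": 0.0059, "finger_gap": 0.03}, {"xyz": [0.1013, 0.0153, 0.09], "rz": 0.0059, "finger_gap": 0.03}, {"xyz": [0.1013, 0.0153, 0.09], "rz": 0.0059, "finger_gap": 0.03}, {"xyz": [0.1013, 0.0153, 0.09], "rz": 0.0059, "finger_gap": 0.03}]'

```text
time: 29.6
ee_pos: [0.6155, -0.0119, 0.1777]
eef_rot: [0.737, 0.675, -0.0, 0.0]
ft_force: [0.2, 0.1, -0.1]
width: 0.0396
grip_force: 20.0
```

```bash
python3 go.py .6157 -.0095 .0934 -.08
```

Run:
```python
from h import *
c=save('wrist','wr8.png'); i=c['img'][150:330,165:405,::-1]; i=np.clip(i.astype(float)*1.6,0,255).astype(np.uint8)
cv2.imwrite('pics/wr8c.png',cv2.resize(i,None,fx=3.3,fy=3.3,interpolation=cv2.INTER_CUBIC))
```

```text
d [ 0.0025 -0.      0.0843] turn -0.008 alt 3.134 t 29.6 q7 -0.32 w 0.0396
```

View pics/wr8c.png

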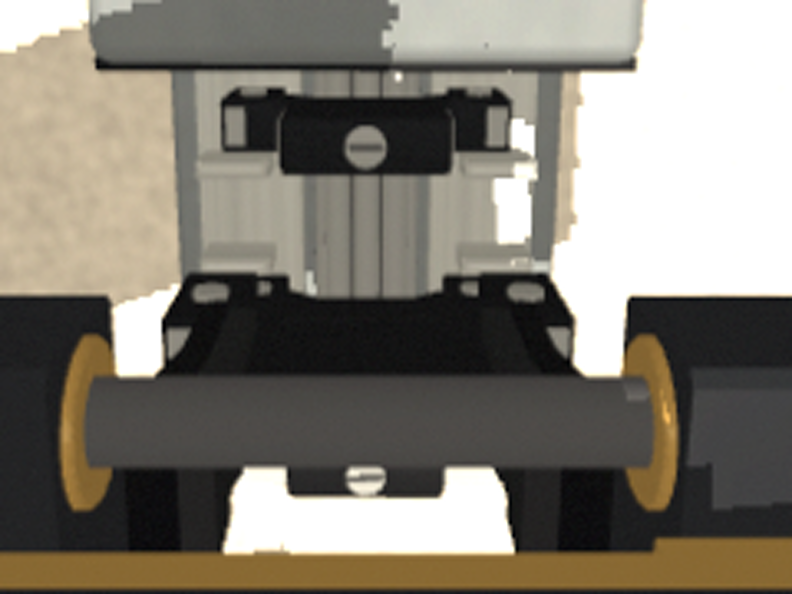

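Both neighbours' screws are seen at picture (276,194.5) and (276,295.5). The held cassette is laterally in line with them. I check the position across the slot.

Run:
```python
from h import *
from scipy.spatial.transform import Rotation as Ro
c=r.camera('wrist'); s=r.read_state(); R=Ro.from_quat(s['eef_rot']).as_matrix(); p=np.array(s['ee_pos'])
P=[R.T@(onz(c,u,v,.118)-p) for u,v in((275.9,194.5),(275.9,295.5))]; print(np.round(P,4),'mid',(P[0]+P[1])/2, s['ee_pos'])
for x in(.007,): print(np.round(proj(c,p+R@np.array([x,-.038,.033])),1),np.round(proj(c,p+R@np.array([x,.038,.033])),1))
```

```text
[[ 0.0284 -0.      0.0602]
 [-0.0571 -0.      0.0603]] mid [-1.43724566e-02 -1.02535414e-05  6.02464223e-02] [ 0.61588348 -0.01221163  0.1782392 ]
[221.  231.9] [330.7 232. ]
```

To row units: 0.072 m is 0.09, 0.06 m is 0.075.

jog_arm --plan '[{"xyz": [0.0013, 0, 0.025], "finger_gap": 0.03}, {"xyz": [0.0013, 0, 0.0438], "finger_gap": 0.03}, {"xyz": [0.0013, 0, 0.0625], "finger_gap": 0.03}, {"xyz": [0.0013, 0, 0.075], "finger_gap": 0.03}, {"xyz": [0.0013, 0, 0.085], "finger_gap": 0.03}, {"xyz": [0.0013, 0, 0.09], "finger_gap": 0.03}, {"xyz": [0.0013, 0, 0.09], "finger_gap": 0.03}]'

```text
time: 30.4
ee_pos: [0.6153, -0.0102, 0.1046]
eef_rot: [0.737, 0.676, -0.0, -0.0]
ft_force: [-0.1, -0.0, -0.2]
width: 0.0403
grip_force: 20.0
```

To row units: 0.0125 m is 0.0156, 0.0115 m is 0.0144.

jog_arm --plan '[{"xyz": [0, 0, 0.0063], "finger_gap": 0.03}, {"xyz": [0, 0, 0.0113], "finger_gap": 0.03}, {"xyz": [0, 0, 0.0144], "finger_gap": 0.03}, {"xyz": [0, 0, 0.0156], "finger_gap": 0.03}, {"xyz": [0, 0, 0.0156], "finger_gap": 0.03}]'

```text
time: 30.9
ee_pos: [0.6156, -0.0102, 0.093]
eef_rot: [0.737, 0.676, 0.0, 0.0]
ft_force: [-2.0, -0.0, 4.0]
width: 0.0397
grip_force: 20.0
```

Contact is felt at 4 N at the expected height, with the base at about 0.060. I release, lift and check everything.

To row units: -0.16 m is -0.2, -0.06 m is -0.075.

jog_arm --plan '[{"finger_gap": 0.05}, {"finger_gap": 0.055}, {"finger_gap": 0.055}, {"xyz": [0, 0, -0.0375], "finger_gap": 0.055}, {"xyz": [0, 0, -0.0875], "finger_gap": 0.055}, {"xyz": [0, 0, -0.1375], "finger_gap": 0.055}, {"xyz": [0, 0, -0.1875], "finger_gap": 0.055}, {"xyz": [-0.0625, -0.0375, -0.2], "finger_gap": 0.055}, {"xyz": [-0.1125, -0.075, -0.2], "finger_gap": 0.055}, {"xyz": [-0.1625, -0.125, -0.2], "finger_gap": 0.055}, {"xyz": [-0.1625, -0.125, -0.2], "finger_gap": 0.055}]'

```text
time: 32.0
ee_pos: [0.5015, -0.1355, 0.2527]
eef_rot: [0.739, 0.673, -0.001, 0.001]
ft_force: [0.4, -0.2, -0.1]
width: 0.0552
grip_force: 0.0
```

Run:
```python
from h import *
w=r.camera('wrist')['img'][0:300,100:480]; s=r.camera('scene')['img'][110:330,120:430]
w=cv2.resize(w,(400,316)); s=cv2.resize(s,(400,284),interpolation=cv2.INTER_CUBIC)
w=cv2.resize(w,(760,600)) if 0 else w
cv2.imwrite('pics/end.png',cv2.resize(np.vstack([w,s])[:,:,::-1],None,fx=1,fy=1))
```

```text
(no output)
```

View pics/end.png

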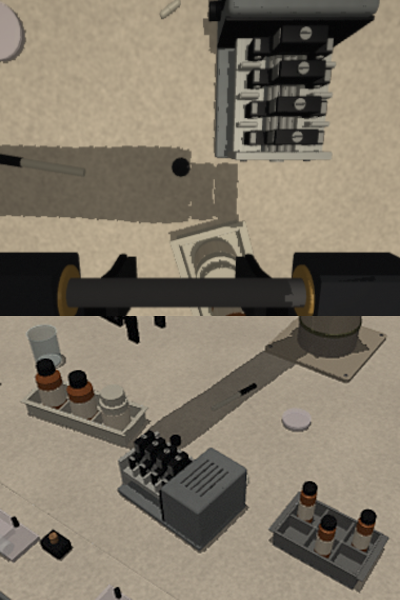

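The four cassettes stand in an even row, with the new one at (304,68) level with its neighbours. The tray holds three upright bottles and the rack three upright vials. I hand the job in.

```bash
python3 -c "
from bench import r
print(r.close_job())"
```

```text
the job is handed in; nothing more can be done
None
```

I handed the job in at about 32 s: the final pictures show both vials in the rack, both bottles in the tray and the cassette seated level with its neighbours, but `close_job()` returned no verdict, and I viewed 16 pictures, over the limit of 14.

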